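Sort iced shortbread, rack the chocolate tray and set the timer on it

ROBOT

A 6-joint arm with a two-finger parallel gripper is mounted at the origin on the work surface. World frame = base frame: x ahead of the robot, y to its left, z up, the work surface at z = 0. Lengths are in m, angles in degrees, forces in N, time in s.
With the tool pointing down it reaches from about 0.275 to 0.725 m from the base axis. Payload 5.6 kg.
Tool frame: the origin (TCP) lies between the finger pads; the fingertips stand 22 mm ahead of it and the grasp point (between the pads) lies 3 mm ahead of it; z points along the fingers, y is the line along which they close (so a half turn about z gives the same grasp; the last joint's range is limited). The gripper opens to 85 mm and grips with 20 to 120 N. Pads are 22 mm wide; open, the fingers measure 114 mm over their backs; the gripper's body (76 mm by 85 mm) begins 54 mm behind the grasp point. The pads swing forward as they close: fully open they stand 13 mm farther back than shut.
Start: joints at [-46.834, 14.616, 6.199, 0, -81.583, -16.306], TCP at [0.249, -0.491, 0.253] pointing down, gripper open.
Joint ranges: [-168.99, 168.99], [-69.2, 112.95], [-62.41, 85.93], [-164.36, 98.24], [-168.68, -3.75], [-174.98, 174.98]. Speed limits (degrees/s): [147.25, 147.25, 180, 180, 180, 180].

INTERFACE

Orientations are given as a 3x3 rotation matrix whose columns are the frame's x, y, z axes.
In Python, from plant import manip gives the robot as it stands.
- The arm moves only by the shell command python3 -m inch 'ROWS' [FORCE]. ROWS is JSON, a list of rows, each a list of 7 numbers: the opening, from 0 (shut) to 1 (fully open), then the shift along the tool's x, y, z in cm, then the turn, a rotation vector about the tool's x, y, z in rad. A call has 1 to 20 rows; each row is the pose to reach, as a shift and turn from the pose commanded when the call began, along the tool's axes at that moment; what a row does not reach only later rows make up. A row lasts 1/8 s, in which the tool goes at most 62.5 mm and 10.7 degrees, less where a joint would pass 70% of its speed; a pose out of reach is approached as far as the arm can. A call with a gripper value outside its range is refused whole. The fingers move at their own pace and stop on an object; FORCE is the grip in N (left out, the last holds). Time passes only in rows, so rows that repeat a pose let the fingers close. It gives the time, the measured TCP pose, the force, the opening and the grip force at its end, in the units of the state.
- manip.observe(): the state, without advancing time (a new reading comes with each control period).
- manip.get_image(name): name is "scene" or "top" or "wrist"; returns (picture, depth): 480x640x3 uint8, blue, green, red; 480x640 float32, m along the optical axis (not along the pixel's ray), 0 where there is no reading.
- manip.camera_params(name): a dict with "vertical_fov" (degrees; the focal length in pixels is half the picture's height over the tangent of half this angle, whatever the lens; pixels are square), "cx", "cy" (the principal point, pixels), "dist_coeffs" ([k1, k2, p1, p2, k3] as OpenCV has them; the pictures are not rectified), "R" (3x3) and "t" (3): a world point X has camera coordinates R X + t. Camera axes: x right, y down, z forward; pixel columns grow to the right and rows downward; lengths in m; the calibration is good to about 2 mm. A picture is of the moment at which its call begins: read the wrist's pose just before it. camera_params takes no time and is no camera call; for the wrist camera it gives the pose at the moment of the call.
- manip.close_job(): hands the job in; it is judged then, once.
Trained networks look in the newest picture that a camera, given by its name, has taken for a name from the list of things; names that differ only in an ending like _2 or _b are one class to them, and where a whole thing is asked for, a point or a joint stands for the part that bears it (a point fixed in the world has none). Each returns a list of dicts, best first, with "conf" (0 to 1); they miss things now and then, are a little off and sometimes report something else, mostly with a low value. They report only what shows in the picture. A call takes as long as a camera call. They do not tell look-alikes from the thing itself.
- manip.find_in(thing, camera): "position" ([column, row] in pixels, amid what is visible of it).
- manip.outline_of(thing, camera): "mask" (480x640 bool, what is visible of it) and "position" ([column, row] in pixels, amid what is visible of it).
- manip.place_of(thing, camera): "position" ([column, row] in pixels: a listed point, or the origin of a listed thing).
The state is a dict: "clock": time; "qpos": joint angles; "qvel": joint speeds; "joint_torque": joint torques, N m; "position": TCP position; "tcp_rot": TCP orientation; "force": force on the tool from outside, world axes, zero at the start; "ft_torque": the same for the moment, N m; "width": finger opening in m; "grip_force": force on a finger pad.
Only numpy, scipy, OpenCV 4.12 (cv2) and the standard library are available. Lean on these libraries where they do the work, as an engineer would, in place of code of your own. Each camera call takes 0.05 s, during which the arm holds its last target. There are 200 camera calls.

TASK

Sort all the shortbread fingers by icing: the chocolate ones into the aluminium tray and the pink ones into the white box, each lying level on the floor of its container in a single layer. When all the chocolate ones are in the tray, slide the tray fully home into the rack, and only then set the kitchen timer down flat on the narrow ledge above the rack's mouth, lengthwise along it and centred across its width. Leave the bottle, the bowl and the spatula where they are.

Things in the scene. Friction and masses are not known exactly. Their poses are not given: they have to be found in the camera images.
- choc1: shortbread finger, 85 x 36 x 24 mm (x long, y wide, z high), golden with dark brown chocolate icing on its +z face; origin at its centre; starts flat on the baking mat on the table; may be absent
- choc2: shortbread finger, 85 x 36 x 24 mm (x long, y wide, z high), golden with dark brown chocolate icing on its +z face; origin at its centre; starts flat on the baking mat on the table; may be absent
- choc3: shortbread finger, 85 x 36 x 24 mm (x long, y wide, z high), golden with dark brown chocolate icing on its +z face; origin at its centre; starts flat on the baking mat on the table; may be absent
- pink1: shortbread finger, 85 x 36 x 24 mm (x long, y wide, z high), golden with bright pink icing on its +z face; origin at its centre; starts flat on the baking mat on the table; may be absent
- pink2: shortbread finger, 85 x 36 x 24 mm (x long, y wide, z high), golden with bright pink icing on its +z face; origin at its centre; starts flat on the baking mat on the table; may be absent
- pink3: shortbread finger, 85 x 36 x 24 mm (x long, y wide, z high), golden with bright pink icing on its +z face; origin at its centre; starts flat on the baking mat on the table; may be absent
- tray: loose aluminium baking tray, 130 (x) x 208 (y) x 22 mm high, floor and walls 4 mm, on the table with its open side up; origin at the centre of the underside of the pan; a black upright handle fin, 12 mm thick in y, z 5 to 45 mm, runs from the pan's -x wall to x = -157 mm: pinch it from above across its thickness about x = -130 mm
- rack: fixed low aluminium tray rack; origin on the table at the middle of its mouth, which faces -x; +x points into the slot. The tray enters flat on the table, pan first, between 30 mm high side rails 218 mm apart (flared to 230 mm at the mouth), up to a cross stop at x = 130 mm: fully home, the tray's origin is at x = 65 mm and its handle stays outside
- ledge (a point): centre of the top of the rack's narrow flat steel ledge, which lies over the mouth on two end posts: 45 mm wide in the rack's x (12 to 57 mm), 262 mm long in y, top 120 mm above the table, 10 mm thick
- box: fixed white open plastic box, 208 (x) x 130 (y) x 42 mm high, floor and walls 4 mm, origin at the centre of its underside
- timer: white kitchen timer, loose block 70 x 40 x 36 mm (x, y, z) with a black dial and red pointer on top; origin at its centre; lies on the table
- bottle: bystander: brown squeeze bottle standing upright, 66 mm across, 195 mm high, origin at the centre of its foot
- bowl: bystander: white bowl, 100 mm across, 50 mm high, origin at the centre of its foot
- spatula: bystander: spatula lying on the table, 240 mm long, its origin on its underside, near the middle
Mind the look-alikes: they are no part of the job. Leave any purple or turquoise look-alike of the pink3 alone.

How it is judged:
By the outcome, as a careful person would: the job done as asked, in the order asked, and still so for the second after the job is handed in, with the robot touching nothing.
Of choc1, choc2, choc3, pink1, pink2, pink3 only 4 to 6 are there at a start; the rules pass over those that are not, and their reading is None.
At some moment in a run one of choc1, choc2, choc3, pink1, pink2, pink3, tray may be knocked a few centimetres aside while the robot is not near it.
Once in a run the grip may slacken for a moment while it holds something.
It also fails if it takes over 208 s, if anything falls off the work surface, if the arm or the gripper's body presses on something with over 40 N, if the wrist force passes 120 N, or if a joint passes its speed limit or range.

## Working session

There is one attempt and no reset: what is moved stays moved. The work goes in short steps, Python scripts to look and compute and a shell command to move; the robot and the scene stay as the last step left them, time stands still between calls to the robot, and variables do not carry over. Pictures are saved under pics/ and viewed, at most 14 in all, crops included, and the job is handed in when it is done.

```bash
ls; mkdir -p pics; python3 - <<'E'
from plant import manip
import cv2
print(manip.observe())
for c in("scene","top"):
    im,d=manip.get_image(c); cv2.imwrite(f"pics/{c}0.png",im)
    print(c,manip.camera_params(c))
E
```

```text
pics
{'clock': 0.0, 'qpos': array([-4.68332587e+01,  1.46510996e+01,  6.12881199e+00, -2.76961414e-02,
       -8.15834050e+01, -1.63073084e+01]), 'qvel': array([-0.07535196,  0.03847407, -0.07079277, -0.12322067,  0.04529934,
        0.04445859]), 'joint_torque': array([-1.26336126e-04, -3.86623442e+01,  2.37944180e+01,  5.36519453e+00,
       -5.97070335e-03, -6.74319907e-07]), 'position': array([ 0.24833739, -0.49021266,  0.25239951]), 'tcp_rot': array([[-8.92149780e-01, -4.51738792e-01, -9.13209179e-04],
       [-4.51739711e-01,  8.92148214e-01,  1.67257193e-03],
       [ 5.91523167e-05,  1.90471753e-03, -9.99998184e-01]]), 'force': array([-0.89540444,  0.35091399,  1.29113005]), 'ft_torque': array([ 0.02445765,  0.00471081, -0.00770054]), 'grip_force': 0.0, 'width': 0.08574054963808642}
scene {'vertical_fov': 48.70148155410817, 'cx': 314.2369310371464, 'cy': 240.17075483834694, 'dist_coeffs': array([-0.13298674,  0.        ,  0.        ,  0.        ,  0.        ]), 'R': array([[-0.68891671,  0.72482915,  0.00405845],
       [ 0.52514158,  0.50296659, -0.68647719],
       [-0.49961994, -0.47079435, -0.72714001]]), 't': array([ 0.38794798, -0.21987645,  1.92116396])}
top {'vertical_fov': 47.57767480948328, 'cx': 313.84080209830296, 'cy': 240.1525433089427, 'dist_coeffs': array([-0.06164665,  0.        ,  0.        ,  0.        ,  0.        ]), 'R': array([[-0.01048267, -0.99969031, -0.02256992],
       [-0.99425969,  0.0128239 , -0.10622251],
       [ 0.10647905,  0.02132687, -0.9940862 ]]), 't': array([-3.69483597e-04,  5.58284062e-01,  1.26163323e+00])}
```

View pics/top0.png

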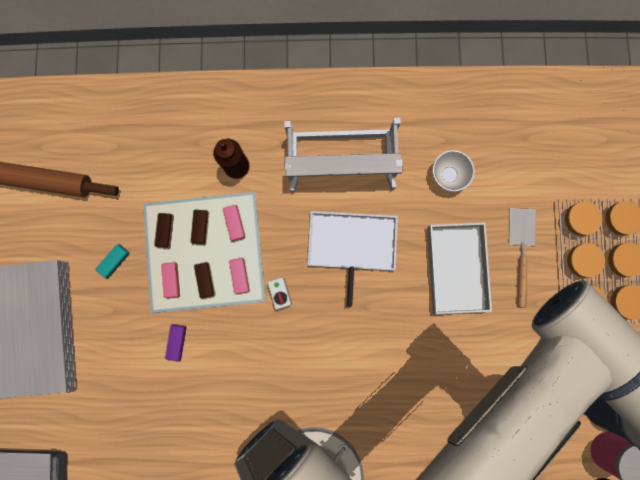

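View pics/scene0.png

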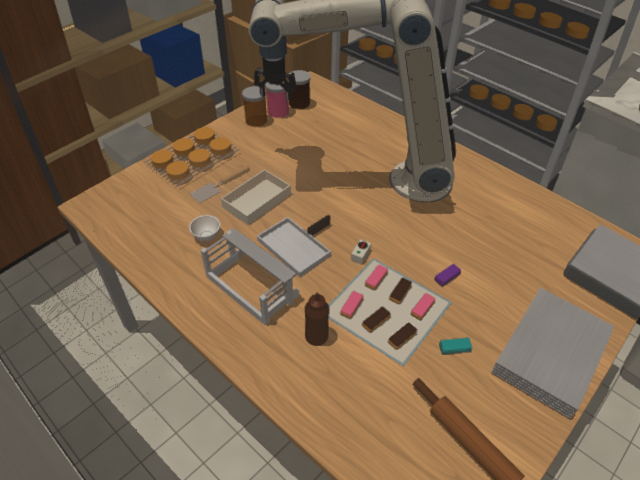

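Candidates in top view: chocolate fingers are dark brown at (164,230), (200,227), (204,280). Pink ones are at (233,223), (170,280), (238,276). The look-alikes, purple (176,342) and turquoise (112,261), lie off the mat and are excluded. The tray is at (352,242), box (459,268), rack ledge (343,165) and timer (279,294).

```bash
cat > h.py <<'E'
import numpy as np, cv2
from plant import manip
from scipy.spatial.transform import Rotation as Ro
def K(p): f=240/np.tan(np.radians(p["vertical_fov"]/2)); return np.array([[f,0,p["cx"]],[0,f,p["cy"]],[0,0,1.]])
VV,UU=np.mgrid[0:480,0:640]
PX=np.stack([UU.ravel(),VV.ravel()],1).astype(np.float64)
def look(c):
    p=manip.camera_params(c); im,d=manip.get_image(c)
    n=cv2.undistortPoints(PX[:,None],K(p),p["dist_coeffs"])[:,0]
    X=np.c_[n,np.ones(len(n))]*d.ravel()[:,None]
    W=((X-p["t"])@p["R"]).reshape(480,640,3); W[d==0]=np.nan
    return im,W,p
def onplane(uv,z,p):
    n=cv2.undistortPoints(np.array(uv,float).reshape(-1,1,2),K(p),p["dist_coeffs"])[:,0]
    r=np.c_[n,np.ones(len(n))]@p["R"]; o=-p["R"].T@p["t"]
    return (o+r*((z-o[2])/r[:,2])[:,None])[:,:2]
def rect(xy):
    # centre, long, short (mm), yaw of long axis in [-90,90)
    (cx,cy),(w,h),a=cv2.minAreaRect((np.asarray(xy)*1000).astype(np.float32))
    if w<h: w,h,a=h,w,a+90
    return round(cx/1000,4),round(cy/1000,4),round(w),round(h),round((a+90)%180-90,1)
def blobs(m,lo=40,hi=9999):
    n,l,s,c=cv2.connectedComponentsWithStats(m.astype(np.uint8))
    return [l==i for i in range(1,n) if lo<=s[i,4]<=hi]
def colours(im):
    h,s,v=[a.astype(int) for a in cv2.split(cv2.cvtColor(im,cv2.COLOR_BGR2HSV))]
    return dict(pink=((h>160)|(h<3))&(s>90)&(v>130), choc=(v<85)&((h<20)|(h>165))&(s>50))
def mrect(m,z,p):
    cs,_=cv2.findContours(m.astype(np.uint8),cv2.RETR_EXTERNAL,cv2.CHAIN_APPROX_NONE)
    c=max(cs,key=len)[:,0]
    return rect(onplane(c,z,p))
def bix(c="top",rng=None):
    im,W,p=look(c); C=colours(im); out=[]
    for k,m in C.items():
        for b in blobs(m,60 if c=="top" else 400):
            z=np.nanmedian(W[b][:,2])
            if .012<z<.06:
                r=mrect(b,z,p)
                if 60<r[2]<100 and 25<r[3]<50: out.append((k,[round(x) for x in PX.reshape(480,640,2)[b].mean(0)],r,round(float(z),3)))
    return out
def go(*wps):
    """each wp (x,y,z,yaw_deg of tool y axis): prints shift cm in tool axes and turn about tool z (rad) from now"""
    s=manip.observe(); R=s["tcp_rot"]; P=s["position"]
    print("now",P.round(4),"t",round(s["clock"],2),"w",round(s["width"],4),"gf",round(s["grip_force"],1))
    for x,y,z,a in wps:
        t=np.radians(a); Y=np.array([-np.sin(t),np.cos(t),0]); 
        T=np.c_[np.cross(Y,[0,0,-1]),Y,[0,0,-1]]
        d=R.T@(np.array([x,y,z])-P)*100; rv=Ro.from_matrix(R.T@T).as_rotvec()
        print((x,y,z,a),"->",d.round(2).tolist(),rv.round(3).tolist())
E
python3 - <<'E'
from h import *
for r in bix(): print(r)
im,W,p=look("top")
for n,z in (("tray",.022),("box",.042),("timer",.036)):
    for o in manip.outline_of(n,"top")[:1]:
        m=o["mask"]; print(n,round(o["conf"],2),o["position"],mrect(m,z,p), np.nanpercentile(W[m][:,2],[5,50,95]).round(3))
m=(W[...,2]>.105)&(W[...,2]<.135)
for b in blobs(m,200): print("z~.12",b.sum(),np.nanmedian(W[b],0).round(4),mrect(b,.12,p))
for n in ("tray","box","timer","rack","ledge"):
    z={"timer":.018,"ledge":.12}.get(n,0)
    print(n,[(round(o["conf"],2),onplane(o["position"],z,p).round(4).tolist()) for o in manip.place_of(n,"top")[:2]])
print("mat z",np.nanmedian(W[250:262,216:222,2]), "table z",np.nanmedian(W[350:360,220:240,2]))
hm=(W[...,2]>.03)&(W[...,0]>0)&(UU>335)&(UU<370)&(VV>255)&(VV<320)
for b in blobs(hm,20): print("handle",mrect(b,.045,p))
# handle region / rails
cv2.imwrite("pics/crop1.png",cv2.resize(im[185:325,135:415],None,fx=2.8,fy=2.8,interpolation=cv2.INTER_CUBIC))
E
```

```text
('pink', [233, 222], (0.6049, 0.1866, 81, 35, 14.8), 0.023)
('pink', [239, 276], (0.4763, 0.1726, 82, 35, 9.8), 0.023)
('pink', [169, 280], (0.468, 0.3398, 82, 34, 6.1), 0.023)
('choc', [570, 223], (0.5916, -0.6212, 72, 27, 20.2), 0.03)
('choc', [610, 222], (0.5934, -0.7205, 71, 29, 16.2), 0.031)
('choc', [199, 227], (0.5953, 0.2691, 81, 35, -4.9), 0.023)
('choc', [163, 230], (0.5879, 0.356, 82, 36, -5.6), 0.023)
('choc', [613, 262], (0.4973, -0.7199, 73, 30, 7.8), 0.031)
('choc', [204, 280], (0.4667, 0.2562, 81, 34, 11.2), 0.023)
tray 0.59 [352.1, 238.7] (0.5119, -0.0946, 221, 208, -4.0) [-0.001  0.004  0.025]
box 0.68 [460.3, 266.6] (0.4889, -0.3437, 209, 139, 2.0) [-0.001  0.004  0.042]
timer 0.73 [199.1, 226.9] (0.5927, 0.2637, 83, 41, -4.0) [0.01  0.023 0.028]
z~.12 2673 [ 0.7205 -0.0761  0.1194] (0.759, -0.0759, 263, 130, -88.9)
z~.12 676 [ 0.0617 -0.6725  0.1316] (0.0616, -0.6763, 77, 58, -2.2)
tray [(0.8, [[0.5611, -0.0993]])]
box [(0.97, [[0.4905, -0.3475]])]
timer [(0.65, [[0.4318, 0.0812]])]
rack []
ledge [(0.84, [[0.7174, -0.0737]])]
mat z -8.31473407367656e-06 table z -0.001156989359501204
handle (0.4475, -0.0898, 91, 12, -3.8)
```

View pics/crop1.png

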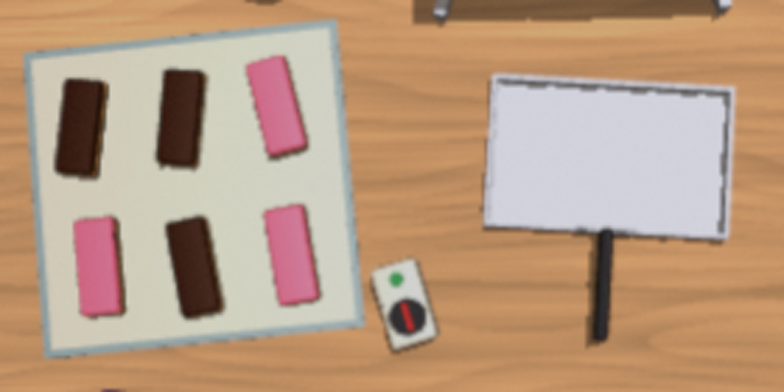

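The crop confirms three chocolate and three pink fingers on the mat. The timer is at top px (279,294) and the tray handle points toward −x.

```bash
python3 - <<'E'
from h import *
go((.4667,.2562,.15,11.2))
E
```

```text
now [ 0.2485 -0.4906  0.2533] t 0.6 w 0.0856 gf 0.0
(0.4667, 0.2562, 0.15, 11.2) -> [-53.21, 56.77, 10.33] [0.0, -0.0, 0.273]
```

```bash
python3 -m inch '[[0.65,-10,10,0,0,0,0],[0.65,-20,20,0,0,0,0],[0.65,-53.21,56.77,6,0,0,0.273],[0.65,-53.21,56.77,6,0,0,0.273],[0.65,-53.21,56.77,6,0,0,0.273],[0.65,-53.21,56.77,6,0,0,0.273],[0.65,-53.21,56.77,6,0,0,0.273],[0.65,-53.21,56.77,6,0,0,0.273],[0.65,-53.21,56.77,6,0,0,0.273],[0.65,-53.21,56.77,8,0,0,0.273],[0.65,-53.21,56.77,10.33,0,0,0.273],[0.65,-53.21,56.77,10.33,0,0,0.273],[0.65,-53.21,56.77,10.33,0,0,0.273],[0.65,-53.21,56.77,10.33,0,0,0.273],[0.65,-53.21,56.77,10.33,0,0,0.273],[0.65,-53.21,56.77,10.33,0,0,0.273]]' 50
python3 - <<'E'
from h import *
for r in bix("wrist"): print(r)
print([b for b in bix("top") if b[2][1]>0])
go((.4667,.2562,.026,11.2))
im,d=manip.get_image("wrist"); cv2.imwrite("pics/w1.png",im)
E
```

```text
clock: 2.6
position: [0.4668, 0.2555, 0.1508]
tcp_rot: [[-0.981, -0.194, 0.001], [-0.194, 0.981, 0.001], [-0.001, 0.001, -1.0]]
force: [0.3, 0.6, -0.2]
width: 0.0556
grip_force: 0.0
('pink', [189, 221], (0.4742, 0.1749, 81, 33, 9.9), 0.024)
('pink', [451, 274], (0.473, 0.3401, 68, 34, 5.6), 0.024)
('choc', [325, 230], (0.4635, 0.2581, 83, 35, 11.8), 0.024)
('choc', [430, 225], (0.4568, 0.3243, 79, 30, -17.3), 0.012)
('choc', [311, 394], (0.582, 0.2709, 65, 36, -4.4), 0.024)
[('pink', [233, 222], (0.6047, 0.1865, 82, 35, 14.8), 0.023), ('pink', [239, 276], (0.4762, 0.1727, 82, 35, 9.6), 0.023), ('choc', [199, 227], (0.5953, 0.2692, 81, 35, -4.9), 0.023), ('choc', [164, 229], (0.5874, 0.357, 83, 34, -5.6), 0.023)]
now [0.4668 0.2555 0.1508] t 2.7 w 0.0555 gf 0.0
(0.4667, 0.2562, 0.026, 11.2) -> [0.01, 0.06, 12.48] [0.001, 0.001, -0.001]
```

View pics/w1.png

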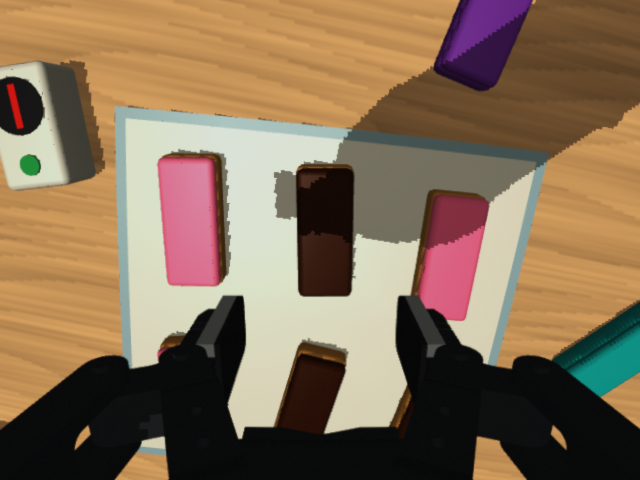

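The wrist view shows the chocolate finger at (325,230), straight between the pads. I'll descend, grip and lift.

```bash
python3 -m inch '[[0.65,0.15,0.15,5,0,0,0],[0.65,0.15,0.15,10,0,0,0],[0.65,0.15,0.15,12,0,0,0],[0.65,0.15,0.15,12.5,0,0,0],[0.65,0.15,0.15,12.6,0,0,0],[0.3,0.15,0.15,12.6,0,0,0],[0.3,0.15,0.15,12.6,0,0,0],[0.3,0.15,0.15,12.6,0,0,0],[0.3,0.15,0.15,12.6,0,0,0],[0.3,0.15,0.15,12.6,0,0,0],[0.3,0.15,0.15,11,0,0,0],[0.3,0.15,0.15,6,0,0,0],[0.3,0.15,0.15,1,0,0,0],[0.3,0.15,0.15,1,0,0,0],[0.3,0.15,0.15,1,0,0,0]]' 50
python3 - <<'E'
from h import *
im,W,p=look("top")
m=(W[...,2]>.03)&(W[...,2]<.06)&(UU>300)&(UU<400)&(VV>262)&(VV<320)
for b in blobs(m,20):
    x,y,_,_,a=r=mrect(b,.045,p); print("handle",r)
t=np.radians(a); c,s=np.cos(t),np.sin(t); T=np.array([x+.111*c,y+.111*s]); print("tray",T)
f=lambda u,v:(T[0]+u*c-v*s,T[1]+u*s+v*c)
go(*[f(0,0)+(z,a) for z in(.15,.031)])
im,d=manip.get_image("wrist"); cv2.imwrite("pics/w2.png",im)
E
```

```text
clock: 4.62
position: [0.4644, 0.2572, 0.1396]
tcp_rot: [[-0.981, -0.194, -0.001], [-0.194, 0.981, 0.0], [0.001, 0.0, -1.0]]
force: [0.1, 0.2, -2.2]
width: 0.0349
grip_force: 50.7
handle (0.4475, -0.0897, 91, 13, -4.0)
tray [ 0.55822961 -0.09744297]
now [0.4642 0.2569 0.1389] t 4.67 w 0.0348 gf 50.7
(np.float64(0.5582296095788405), np.float64(-0.09744296858559791), 0.15, -4.0) -> [-2.34, -36.59, -1.09] [-0.001, -0.002, 0.265]
(np.float64(0.5582296095788405), np.float64(-0.09744296858559791), 0.031, -4.0) -> [-2.37, -36.58, 10.81] [-0.001, -0.002, 0.265]
```

View pics/w2.png

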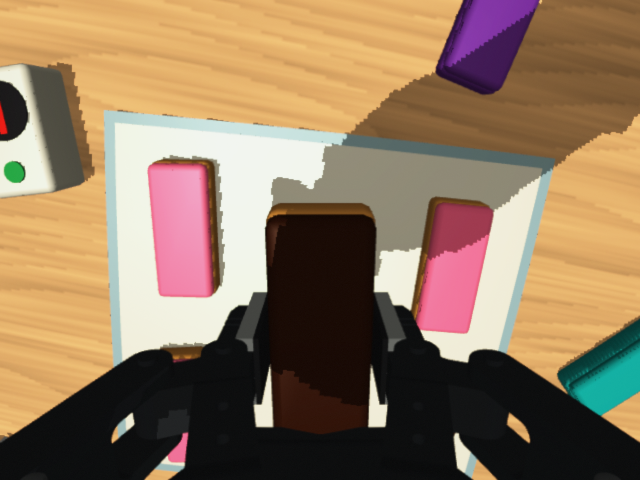

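The finger is held level between the pads. Now I'll place it mid-tray.

```bash
python3 -m inch '[[0.3,-2.34,-36.6,-1.5,0,0,0.265],[0.3,-2.34,-36.6,-1.5,0,0,0.265],[0.3,-2.34,-36.6,-1.5,0,0,0.265],[0.3,-2.34,-36.6,-1.5,0,0,0.265],[0.3,-2.34,-36.6,-1.5,0,0,0.265],[0.3,-2.34,-36.6,-1.5,0,0,0.265],[0.3,-2.34,-36.6,-1.5,0,0,0.265],[0.3,-2.34,-36.6,4,0,0,0.265],[0.3,-2.34,-36.6,9,0,0,0.265],[0.3,-2.34,-36.6,10.6,0,0,0.265],[0.3,-2.34,-36.6,10.8,0,0,0.265],[0.3,-2.34,-36.6,10.85,0,0,0.265],[0.45,-2.34,-36.6,10.85,0,0,0.265],[0.53,-2.34,-36.6,10.85,0,0,0.265],[0.53,-2.34,-36.6,10.85,0,0,0.265],[0.53,-2.34,-36.6,9,0,0,0.265],[0.53,-2.34,-36.6,4,0,0,0.265],[0.53,-2.34,-36.6,-1.5,0,0,0.265],[0.53,-2.34,-36.6,-1.5,0,0,0.265]]'
python3 - <<'E'
from h import *
for r in bix("wrist"): print("w",r)
for r in bix("top"):
    if r[2][1]>-.5: print("t",r)
go((.588,.3575,.15,-5.6))
E
```

```text
clock: 7.1
position: [0.562, -0.0973, 0.1605]
tcp_rot: [[-0.998, 0.069, 0.011], [0.069, 0.998, -0.0], [-0.011, 0.0, -1.0]]
force: [-0.2, -0.0, -0.5]
width: 0.0456
grip_force: 0.0
w ('choc', [321, 224], (0.5593, -0.0964, 81, 34, -4.0), 0.028)
t ('pink', [169, 280], (0.468, 0.3398, 82, 34, 6.2), 0.023)
t ('choc', [199, 227], (0.5953, 0.269, 81, 35, -4.9), 0.023)
t ('choc', [163, 230], (0.5879, 0.356, 82, 36, -5.6), 0.023)
now [ 0.5592 -0.0969  0.1554] t 7.2 w 0.0449 gf 0.0
(0.588, 0.3575, 0.15, -5.6) -> [0.28, 45.53, 0.58] [0.001, 0.001, 0.028]
```

```bash
python3 -m inch '[[0.65,0.4,45.5,0,0,0,0.028],[0.65,0.4,45.5,0,0,0,0.028],[0.65,0.4,45.5,0,0,0,0.028],[0.65,0.4,45.5,0,0,0,0.028],[0.65,0.4,45.5,0,0,0,0.028],[0.65,0.4,45.5,0,0,0,0.028],[0.65,0.4,45.5,0,0,0,0.028],[0.65,0.4,45.5,1,0,0,0.028],[0.65,0.4,45.5,5,0,0,0.028],[0.65,0.4,45.5,10,0,0,0.028],[0.65,0.4,45.5,12.5,0,0,0.028],[0.65,0.4,45.5,13,0,0,0.028],[0.65,0.4,45.5,13,0,0,0.028],[0.3,0.4,45.5,13,0,0,0.028],[0.3,0.4,45.5,13,0,0,0.028],[0.3,0.4,45.5,13,0,0,0.028],[0.3,0.4,45.5,13,0,0,0.028],[0.3,0.4,45.5,10,0,0,0.028],[0.3,0.4,45.5,5,0,0,0.028],[0.3,0.4,45.5,0,0,0,0.028]]' 50
cat >> h.py <<'E'
def tray():
    im,W,p=look("top")
    m=(W[...,2]>.03)&(W[...,2]<.06)&(UU>280)&(UU<420)&(VV>100)&(VV<340)
    for b in blobs(m,20):
        r=mrect(b,.045,p)
        if r[2]>80 and r[3]<22: break
    else: print("no handle"); return None
    x,y,_,_,a=r; t=np.radians(a); c,s=np.cos(t),np.sin(t); T=(x+.111*c,y+.111*s); print("handle",r,"tray",np.round(T,4),a)
    return lambda u,v:(round(T[0]+u*c-v*s,4),round(T[1]+u*s+v*c,4)),a
E
python3 - <<'E'
from h import *
f,a=tray()
go(f(0,.058)+(.15,a),f(0,.058)+(.03,a))
E
```

```text
clock: 9.7
position: [0.5862, 0.3568, 0.1561]
tcp_rot: [[-0.995, 0.097, -0.001], [0.097, 0.995, -0.001], [0.001, -0.001, -1.0]]
force: [0.9, 0.9, -0.2]
width: 0.0352
grip_force: 51.2
handle (0.4475, -0.0897, 91, 13, -4.0) tray [ 0.5582 -0.0974] -4.0
now [0.5893 0.3582 0.1651] t 9.75 w 0.0351 gf 51.3
(np.float64(0.5623), np.float64(-0.0396), 0.15, -4.0) -> [-1.13, -39.86, 1.26] [0.006, 0.01, -0.027]
(np.float64(0.5623), np.float64(-0.0396), 0.03, -4.0) -> [-1.0, -39.94, 13.26] [0.006, 0.01, -0.027]
```

```bash
python3 -m inch '[[0.3,0,0,0,0,0,0],[0.3,0,0,0,0,0,0],[0.3,0,0,0,0,0,0]]' >/dev/null
python3 - <<'E'
from h import *
f,a=tray()
go(f(0,.058)+(.15,a),f(0,.058)+(.03,a))
E
```

```text
handle (0.4475, -0.0899, 91, 12, -4.0) tray [ 0.5582 -0.0976] -4.0
now [0.5861 0.3567 0.1535] t 10.18 w 0.0347 gf 51.2
(np.float64(0.5623), np.float64(-0.0398), 0.15, -4.0) -> [-1.48, -39.7, 0.42] [-0.002, -0.002, -0.027]
(np.float64(0.5623), np.float64(-0.0398), 0.03, -4.0) -> [-1.5, -39.67, 12.42] [-0.002, -0.002, -0.027]
```

```bash
python3 -m inch '[[0.3,-1.5,-39.7,0,0,0,-0.027],[0.3,-1.5,-39.7,0,0,0,-0.027],[0.3,-1.5,-39.7,0,0,0,-0.027],[0.3,-1.5,-39.7,0,0,0,-0.027],[0.3,-1.5,-39.7,0,0,0,-0.027],[0.3,-1.5,-39.7,0,0,0,-0.027],[0.3,-1.5,-39.7,0,0,0,-0.027],[0.3,-1.5,-39.7,3,0,0,-0.027],[0.3,-1.5,-39.7,8,0,0,-0.027],[0.3,-1.5,-39.7,11.5,0,0,-0.027],[0.3,-1.5,-39.7,12.4,0,0,-0.027],[0.3,-1.5,-39.7,12.45,0,0,-0.027],[0.45,-1.5,-39.7,12.45,0,0,-0.027],[0.51,-1.5,-39.7,12.45,0,0,-0.027],[0.51,-1.5,-39.7,12.45,0,0,-0.027],[0.51,-1.5,-39.7,10,0,0,-0.027],[0.51,-1.5,-39.7,5,0,0,-0.027],[0.51,-1.5,-39.7,0,0,0,-0.027],[0.51,-1.5,-39.7,0,0,0,-0.027],[0.51,-1.5,-39.7,0,0,0,-0.027]]'
python3 - <<'E'
from h import *
for r in bix("wrist"): print("w",r)
for r in bix("top"):
    if r[2][1]>-.5: print("t",r)
go((.594,.27,.15,-4.9))
E
```

```text
clock: 12.68
position: [0.5627, -0.0393, 0.1547]
tcp_rot: [[-0.998, 0.07, -0.0], [0.07, 0.998, 0.001], [0.0, 0.0, -1.0]]
force: [-0.2, 0.6, -0.6]
width: 0.0436
grip_force: 0.0
w ('choc', [230, 236], (0.5586, -0.0938, 83, 37, -4.0), 0.028)
w ('choc', [320, 233], (0.5623, -0.039, 81, 34, -3.9), 0.028)
t ('pink', [169, 280], (0.4678, 0.3398, 83, 34, 6.1), 0.023)
now [ 0.5622 -0.0395  0.1537] t 12.78 w 0.0435 gf 0.0
(0.594, 0.27, 0.15, -4.9) -> [-1.0, 31.1, 0.35] [-0.0, -0.003, 0.015]
```

```bash
python3 -m inch '[[0.65,-1.0,31.1,0,0,0,0.015],[0.65,-1.0,31.1,0,0,0,0.015],[0.65,-1.0,31.1,0,0,0,0.015],[0.65,-1.0,31.1,0,0,0,0.015],[0.65,-1.0,31.1,0,0,0,0.015],[0.65,-1.0,31.1,0,0,0,0.015],[0.65,-1.0,31.1,0,0,0,0.015],[0.65,-1.0,31.1,0,0,0,0.015],[0.65,-1.0,31.1,0,0,0,0.015]]'
python3 - <<'E'
from h import *
for r in bix("wrist"): print("w",r)
for r in bix("top"):
    if r[2][1]>-.5: print("t",r)
go((.593,.27,.025,-4.9))
E
```

```text
clock: 13.9
position: [0.5949, 0.2689, 0.1552]
tcp_rot: [[-0.996, 0.087, 0.0], [0.087, 0.996, -0.0], [-0.0, -0.0, -1.0]]
force: [0.3, -0.5, 0.0]
width: 0.0555
grip_force: 0.0
w ('pink', [140, 59], (0.4801, 0.1759, 73, 33, 10.1), 0.024)
w ('pink', [192, 251], (0.6015, 0.1879, 77, 33, 14.6), 0.024)
w ('choc', [176, 59], (0.4863, 0.1914, 73, 28, -12.0), 0.012)
w ('choc', [324, 228], (0.5926, 0.2717, 84, 35, -4.7), 0.024)
w ('choc', [220, 239], (0.5971, 0.2016, 87, 27, 28.3), 0.012)
t ('pink', [233, 222], (0.6048, 0.1867, 82, 34, 14.2), 0.023)
t ('pink', [239, 276], (0.4762, 0.1727, 82, 35, 10.0), 0.023)
t ('pink', [169, 281], (0.4663, 0.339, 79, 34, 4.0), 0.023)
t ('choc', [326, 238], (0.5635, -0.0385, 81, 32, -3.7), 0.028)
t ('choc', [349, 240], (0.5603, -0.0939, 81, 31, -1.1), 0.027)
now [0.5949 0.2693 0.1553] t 14.0 w 0.0556 gf 0.0
(0.593, 0.27, 0.025, -4.9) -> [0.2, 0.05, 13.03] [0.0, 0.0, -0.001]
```

```bash
python3 -m inch '[[0.65,0.2,0.15,5,0,0,0],[0.65,0.2,0.15,10,0,0,0],[0.65,0.2,0.15,12.5,0,0,0],[0.65,0.2,0.15,13,0,0,0],[0.65,0.2,0.15,13,0,0,0],[0.3,0.2,0.15,13,0,0,0],[0.3,0.2,0.15,13,0,0,0],[0.3,0.2,0.15,13,0,0,0],[0.3,0.2,0.15,13,0,0,0],[0.3,0.2,0.15,10,0,0,0],[0.3,0.2,0.15,5,0,0,0],[0.3,0.2,0.15,0,0,0,0],[0.3,0.2,0.15,0,0,0,0],[0.3,0.2,0.15,0,0,0,0],[0.3,0.2,0.15,0,0,0,0]]'
python3 - <<'E'
from h import *
f,a=tray()
go(f(0,-.06)+(.15,a),f(0,-.06)+(.03,a))
E
```

```text
clock: 15.88
position: [0.5921, 0.2713, 0.1534]
tcp_rot: [[-0.996, 0.085, -0.003], [0.085, 0.996, -0.001], [0.002, -0.002, -1.0]]
force: [-0.3, 0.3, -0.1]
width: 0.0351
grip_force: 50.8
handle (0.8157, -0.129, 89, 10, 89.2) tray [ 0.8172 -0.018 ] 89.2
now [0.5923 0.2714 0.1534] t 15.93 w 0.0346 gf 50.8
(np.float64(0.8772), np.float64(-0.0188), 0.15, 89.2) -> [-30.86, -26.49, 0.32] [0.001, -0.003, -1.642]
(np.float64(0.8772), np.float64(-0.0188), 0.03, 89.2) -> [-30.89, -26.47, 12.32] [0.001, -0.003, -1.642]
```

```bash
sed -i 's/if r\[2\]>80 and r\[3\]<22: break/if r[2]>80 and r[3]<22 and abs(r[4])<45: break/; s/(VV>100)&(VV<340)/(VV>195)\&(VV<340)/' h.py
python3 - <<'E'
from h import *
f,a=tray()
go(f(0,-.06)+(.15,a),f(0,-.06)+(.03,a))
for r in bix("top"):
    if r[2][1]>-.5: print("t",r)
E
```

```text
handle (0.4475, -0.0897, 91, 12, -4.0) tray [ 0.5582 -0.0974] -4.0
now [0.5924 0.2714 0.1536] t 15.97 w 0.0349 gf 50.8
(np.float64(0.554), np.float64(-0.1573), 0.15, -4.0) -> [0.18, -43.04, 0.43] [-0.002, -0.002, -0.015]
(np.float64(0.554), np.float64(-0.1573), 0.03, -4.0) -> [0.15, -43.02, 12.43] [-0.002, -0.002, -0.015]
t ('pink', [233, 222], (0.6047, 0.1865, 82, 35, 14.8), 0.023)
t ('pink', [239, 276], (0.4762, 0.1727, 82, 35, 9.8), 0.023)
t ('pink', [169, 281], (0.4664, 0.339, 79, 34, 4.0), 0.023)
t ('choc', [326, 238], (0.5635, -0.0385, 81, 32, -3.7), 0.027)
t ('choc', [349, 240], (0.5603, -0.0939, 81, 31, -1.1), 0.027)
```

```bash
python3 -m inch '[[0.3,0.15,-43,0,0,0,-0.015],[0.3,0.15,-43,0,0,0,-0.015],[0.3,0.15,-43,0,0,0,-0.015],[0.3,0.15,-43,0,0,0,-0.015],[0.3,0.15,-43,0,0,0,-0.015],[0.3,0.15,-43,0,0,0,-0.015],[0.3,0.15,-43,0,0,0,-0.015],[0.3,0.15,-43,1,0,0,-0.015],[0.3,0.15,-43,6,0,0,-0.015],[0.3,0.15,-43,11,0,0,-0.015],[0.3,0.15,-43,12.4,0,0,-0.015],[0.3,0.15,-43,12.5,0,0,-0.015],[0.45,0.15,-43,12.5,0,0,-0.015],[0.51,0.15,-43,12.5,0,0,-0.015],[0.51,0.15,-43,12.5,0,0,-0.015],[0.51,0.15,-43,10,0,0,-0.015],[0.51,0.15,-43,5,0,0,-0.015],[0.51,0.15,-43,0,0,0,-0.015],[0.51,0.15,-43,0,0,0,-0.015],[0.51,0.15,-43,0,0,0,-0.015]]'
python3 - <<'E'
from h import *
for r in bix("wrist"): print("w",r)
for r in bix("top"):
    if r[2][1]>-.5: print("t",r)
f,a=tray()
go((.468,.341,.155,5),(.606,.187,.155,14.8),f(-.13,0)+(.15,a))
E
```

```text
clock: 18.52
position: [0.5545, -0.1564, 0.1547]
tcp_rot: [[-0.998, 0.07, -0.0], [0.07, 0.998, 0.001], [0.0, 0.001, -1.0]]
force: [0.1, 0.7, 0.1]
width: 0.0434
grip_force: 0.0
w ('choc', [414, 232], (0.5584, -0.0987, 82, 37, -3.9), 0.028)
w ('choc', [504, 233], (0.5623, -0.0414, 82, 35, -4.0), 0.028)
w ('choc', [321, 234], (0.5552, -0.1557, 81, 34, -4.5), 0.028)
t ('pink', [233, 222], (0.6049, 0.1866, 81, 35, 14.8), 0.023)
t ('pink', [239, 276], (0.4761, 0.1729, 82, 34, 10.0), 0.023)
t ('pink', [169, 280], (0.468, 0.3397, 82, 34, 6.2), 0.023)
handle (0.4475, -0.0898, 91, 12, -4.0) tray [ 0.5582 -0.0975] -4.0
now [ 0.5541 -0.1565  0.1536] t 18.68 w 0.0441 gf 0.0
(0.468, 0.341, 0.155, 5) -> [12.08, 49.02, -0.1] [0.0, -0.003, -0.158]
(0.606, 0.187, 0.155, 14.8) -> [-2.77, 34.63, -0.14] [0.001, -0.003, -0.329]
(np.float64(0.4285), np.float64(-0.0885), 0.15, -4.0) -> [13.0, 5.9, 0.4] [0.0, -0.003, -0.001]
```

```bash
python3 -m inch '[[0.5,13,5.9,0,0,0,0],[0.5,13,5.9,0,0,0,0],[0.5,13,5.9,0,0,0,0],[0.5,13,5.9,0,0,0,0],[0.5,13,5.9,0.4,0,0,0],[0.5,13,5.9,0.4,0,0,0]]' >/dev/null
python3 - <<'E'
from h import *
for c in ("top","scene"):
    im,W,p=look(c)
    print(c,[(n,round(o["conf"],2),onplane(o["position"],z,p).round(4).tolist()) for n,z in(("ledge",.12),("rack",0),("tray",0)) for o in manip.place_of(n,c)[:2]])
    if c=="top":
        m=(W[...,2]>.108)&(W[...,2]<.135)&(W[...,0]>.65)&(W[...,0]<.765)&(abs(W[...,1]+.075)<.2)
        m=cv2.morphologyEx(m.astype(np.uint8),cv2.MORPH_OPEN,np.ones((9,9)))>0
        for b in blobs(m,200): print(mrect(b,.12,p))
        b=m; X=W[b]; 
        # edge lines: per column front/back
        Y=X[:,1]; 
        for lo in np.arange(-.2,.05,.05):
            q=X[(Y>lo)&(Y<lo+.05)]
            print(round(lo+.025,3),np.percentile(q[:,0],[1,99]).round(4) if len(q) else None)
        r=(W[...,2]>.02)&(W[...,2]<.04)&(W[...,0]>.66)&(W[...,0]<.85)&(abs(W[...,1]+.075)<.16)
        for b in blobs(r,30): print("rail",mrect(b,.03,p))
        cv2.imwrite("pics/t2.png",cv2.resize(im[100:330,220:480],None,fx=2.6,fy=2.6,interpolation=cv2.INTER_CUBIC))
tray()
E
```

```text
top [('ledge', 0.65, [[0.7238, -0.0715]]), ('tray', 0.59, [[0.5601, -0.0975]])]
(0.7177, -0.076, 261, 46, -89.0)
-0.175 [0.6975 0.7412]
-0.125 [0.6966 0.7421]
-0.075 [0.6966 0.7404]
-0.025 [0.6954 0.7393]
0.025 [0.6943 0.7379]
rail (0.7952, -0.0757, 237, 60, -89.0)
rail (0.6984, -0.1947, 34, 22, -0.8)
rail (0.6958, 0.0442, 32, 19, -0.4)
scene [('ledge', 0.71, [[0.7121, -0.086]]), ('rack', 0.79, [[0.6828, -0.0772]]), ('rack', 0.73, [[0.556, -0.117]]), ('tray', 0.97, [[0.5605, -0.1011]])]
no handle
```

View pics/t2.png

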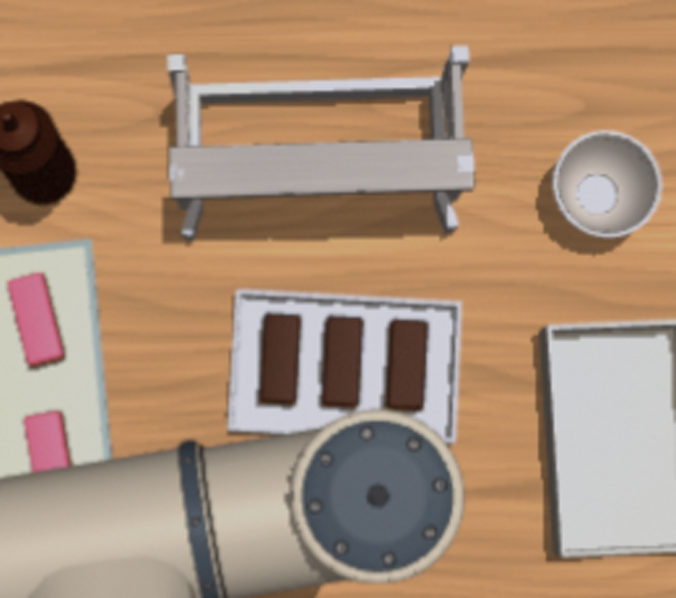

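The image shows three chocolate fingers lying flat in the tray, the ledge across the top, and its mouth facing the tray. Next I'll grip the handle.

```bash
python3 -m inch '[[0.5,0,0,0,0,0,0],[0.5,0,0,5,0,0,0],[0.5,0,0,10,0,0,0],[0.5,0,0,12,0,0,0],[0.5,0,0,12.1,0,0,0],[0,0,0,12.1,0,0,0],[0,0,0,12.1,0,0,0],[0,0,0,12.1,0,0,0],[0,0,0,12.1,0,0,0],[0,0,0,12.1,0,0,0],[0,0,0,12.1,0,0,0],[0,0,0,12.1,0,0,0]]' 70
python3 - <<'E'
from h import *
go((.4282,-.0811,.032,1),(.5,-.0798,.032,1),(.56,-.0787,.032,1),(.62,-.0777,.032,1))
E
```

```text
clock: 21.38
position: [0.4303, -0.0887, 0.0313]
tcp_rot: [[-0.998, 0.07, 0.003], [0.07, 0.998, -0.0], [-0.003, 0.0, -1.0]]
force: [-1.3, -0.6, 6.1]
width: 0.0111
grip_force: 68.5
now [ 0.4303 -0.0887  0.0313] t 21.38 w 0.0111 gf 68.5
(0.4282, -0.0811, 0.032, 1) -> [0.26, 0.74, -0.07] [0.0, 0.003, -0.088]
(0.5, -0.0798, 0.032, 1) -> [-6.89, 1.37, -0.05] [0.0, 0.003, -0.088]
(0.56, -0.0787, 0.032, 1) -> [-12.87, 1.9, -0.04] [0.0, 0.003, -0.088]
(0.62, -0.0777, 0.032, 1) -> [-18.85, 2.43, -0.02] [0.0, 0.003, -0.088]
```

```bash
python3 -m inch '[[0,0.1,0.4,0,0,0,-0.03],[0,0.1,0.74,0,0,0,-0.06],[0,0.1,0.74,0,0,0,-0.088],[0,-1,0.85,0,0,0,-0.088],[0,-2.5,0.98,0,0,0,-0.088],[0,-4,1.11,0,0,0,-0.088],[0,-5.5,1.25,0,0,0,-0.088],[0,-6.9,1.37,0,0,0,-0.088],[0,-6.9,1.37,0,0,0,-0.088],[0,-6.9,1.37,0,0,0,-0.088]]'
python3 - <<'E'
from h import *
im,W,p=look("top")
C=blobs((W[...,2]>.018)&(W[...,2]<.035)&(W[...,0]>.4)&(W[...,0]<.73)&(abs(W[...,1]+.08)<.14),40)
print([mrect(b,.022,p) for b in C])
for r in bix("top"):
    if r[2][1]>-.5: print("t",r)
cv2.imwrite("pics/t3.png",cv2.resize(im[100:330,220:480],None,fx=2.6,fy=2.6,interpolation=cv2.INTER_CUBIC))
go((.5,-.0798,.032,1),(.56,-.0787,.032,1),(.6222,-.0777,.032,1))
E
```

```text
clock: 22.62
position: [0.499, -0.0801, 0.0309]
tcp_rot: [[-1.0, -0.019, 0.0], [-0.019, 1.0, -0.001], [-0.0, -0.001, -1.0]]
force: [-2.5, -2.8, 7.4]
width: 0.0112
grip_force: 68.8
[(0.7002, -0.1955, 34, 22, -1.5), (0.6962, 0.0447, 34, 19, -0.4), (0.6779, -0.0636, 185, 30, -87.5), (0.6419, -0.1708, 102, 19, 1.0), (0.6304, -0.1337, 82, 36, -1.1), (0.6272, -0.0169, 84, 35, 1.5), (0.6318, -0.0739, 78, 35, 2.1), (0.6143, 0.0247, 80, 2, -0.4)]
t ('pink', [233, 222], (0.6048, 0.1866, 81, 35, 14.8), 0.023)
t ('pink', [169, 280], (0.4678, 0.3398, 83, 34, 6.1), 0.023)
t ('choc', [366, 208], (0.6298, -0.1329, 80, 33, 2.6), 0.028)
t ('choc', [318, 212], (0.6261, -0.0163, 82, 31, -0.7), 0.028)
t ('choc', [341, 208], (0.6313, -0.0737, 75, 31, -0.9), 0.028)
now [ 0.499  -0.0801  0.0309] t 22.73 w 0.0113 gf 68.8
(0.5, -0.0798, 0.032, 1) -> [-0.1, 0.03, -0.11] [-0.001, 0.0, 0.001]
(0.56, -0.0787, 0.032, 1) -> [-6.1, 0.02, -0.1] [-0.001, 0.0, 0.001]
(0.6222, -0.0777, 0.032, 1) -> [-12.32, 0.01, -0.1] [-0.001, 0.0, 0.001]
```

View pics/t3.png

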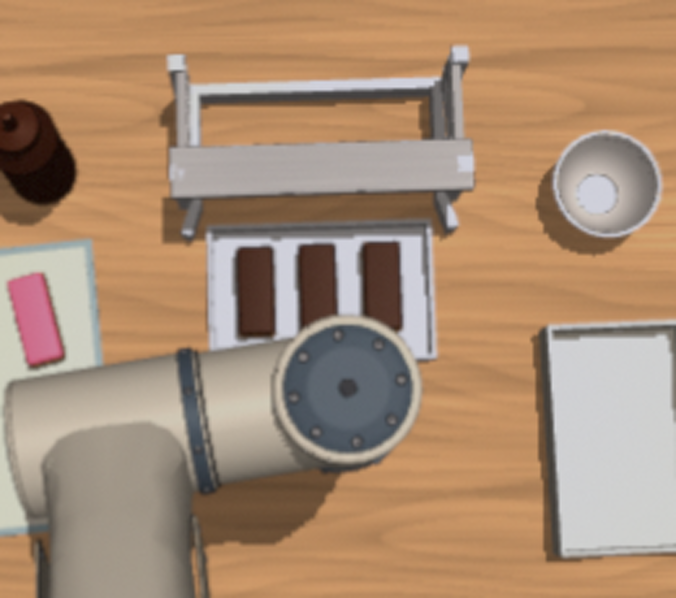

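The tray is aligned in front of the mouth (walls at px 208–436, rails at 188–450), so I'll slide it in.

```bash
python3 -m inch '[[0,-1.5,0,0,0,0,0],[0,-3,0,0,0,0,0],[0,-4.5,0,0,0,0,0],[0,-6,0,0,0,0,0],[0,-7.5,0,0,0,0,0],[0,-9,0,0,0,0,0],[0,-10.2,0,0,0,0,0],[0,-11.2,0,0,0,0,0],[0,-11.7,0,0,0,0,0],[0,-12,0,0,0,0,0],[0,-12.2,0,0,0,0,0],[0,-12.4,0,0,0,0,0],[0,-12.4,0,0,0,0,0],[0,-12.4,0,0,0,0,0]]'
```

```text
clock: 24.48
position: [0.6213, -0.0778, 0.0311]
tcp_rot: [[-1.0, -0.018, -0.003], [-0.018, 1.0, -0.001], [0.003, -0.0, -1.0]]
force: [-8.5, 0.2, 11.3]
width: 0.0113
grip_force: 69.5
```

```bash
python3 -m inch '[[0,-0.2,0,0,0,0,0],[0,-0.4,0,0,0,0,0],[0,-0.4,0,0,0,0,0]]'; python3 -m inch '[[0,-0.2,0,0,0,0,0],[0,-0.3,0,0,0,0,0],[0,-0.3,0,0,0,0,0]]'
```

```text
clock: 24.85
position: [0.6219, -0.0778, 0.0311]
tcp_rot: [[-1.0, -0.018, -0.01], [-0.018, 1.0, -0.0], [0.01, -0.0, -1.0]]
force: [-20.0, 1.6, 19.4]
width: 0.0112
grip_force: 70.7
clock: 25.22
position: [0.6221, -0.0778, 0.031]
tcp_rot: [[-1.0, -0.018, -0.016], [-0.018, 1.0, -0.0], [0.016, -0.0, -1.0]]
force: [-28.5, 2.9, 25.5]
width: 0.0113
grip_force: 71.9
```

```bash
python3 -m inch '[[0,0.5,0,0,0,0,0],[0,0.6,0,0,0,0,0],[0.5,0.6,0,0,0,0,0],[0.5,0.6,0,0,0,0,0],[0.5,0.6,0,0,0,0,0],[0.5,0.6,0,0,0,0,0],[0.5,0.6,0,-4,0,0,0],[0.5,0.6,0,-9,0,0,0],[0.5,6,6,-13,0,0,0],[0.5,12,12,-13,0,0,0],[0.5,16,18,-13,0,0,0],[0.5,16,18,-13,0,0,0],[0.5,16,18,-13,0,0,0]]'
python3 - <<'E'
from h import *
t=tray()
for c in ("top","scene"):
    im,W,p=look(c)
    print(c,[(n,round(o["conf"],2),onplane(o["position"],z,p).round(4).tolist()) for n,z in(("tray",0),) for o in manip.place_of(n,c)[:2]])
    cv2.imwrite(f"pics/{c}4.png",im[100:340,220:480] if c=="top" else im[150:390,160:480])
    if c=="top":
        b=(W[...,2]>.018)&(W[...,2]<.03)&(W[...,0]>.64)&(W[...,0]<.71)&(abs(W[...,1]+.0775)<.09)
        print("front wall",[mrect(q,.022,p) for q in blobs(b,20)])
a=cv2.resize(cv2.imread("pics/top4.png"),(400,370)); b=cv2.resize(cv2.imread("pics/scene4.png"),(400,370))
cv2.imwrite("pics/c4.png",np.hstack([a,b]))
for r in bix("top"):
    if r[2][1]>-.5: print("t",r)
E
```

```text
clock: 26.85
position: [0.4652, 0.1021, 0.1608]
tcp_rot: [[-1.0, -0.023, 0.001], [-0.023, 1.0, 0.001], [-0.001, 0.001, -1.0]]
force: [1.4, 1.1, 1.1]
width: 0.0429
grip_force: 0.0
no handle
top [('tray', 0.57, [[0.7583, -0.0798]])]
front wall [(0.685, -0.0506, 36, 5, 89.2), (0.6863, -0.1253, 84, 6, -87.7), (0.6844, -0.0084, 39, 2, 89.1)]
scene [('tray', 0.73, [[0.7623, -0.0797]])]
t ('pink', [233, 219], (0.6092, 0.1877, 72, 35, 14.8), 0.023)
```

View pics/c4.png

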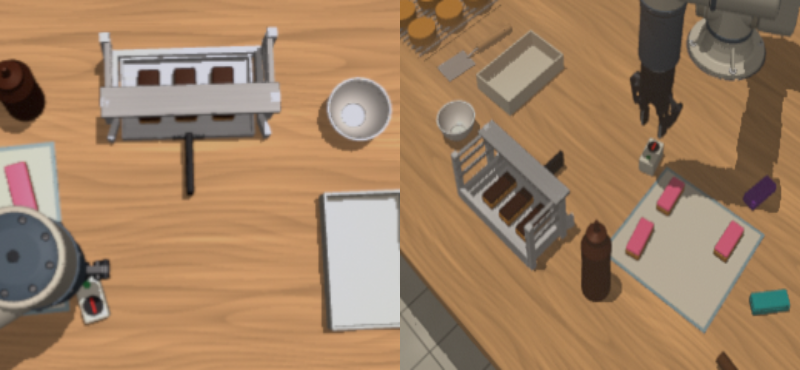

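The tray is home: its front wall is at the mouth, all three chocolates lie flat inside, and the handle sticks out. Next are the pink fingers.

```bash
python3 - <<'E'
from h import *
im,W,p=look("top")
b=(W[...,2]>.034)&(W[...,2]<.05)&(abs(W[...,0]-.49)<.14)&(abs(W[...,1]+.345)<.1)
print("box rim",[mrect(q,.042,p) for q in blobs(b,100)])
go((.603,.188,.155,14.8),(.603,.188,.025,14.8))
E
```

```text
box rim [(0.488, -0.3477, 207, 131, 2.0)]
now [0.4673 0.0989 0.1597] t 27.2 w 0.0426 gf 0.0
(0.603, 0.188, 0.155, 14.8) -> [-13.71, 8.69, 0.46] [-0.0, -0.001, -0.242]
(0.603, 0.188, 0.025, 14.8) -> [-13.71, 8.7, 13.46] [-0.0, -0.001, -0.242]
```

```bash
python3 -m inch '[[0.6,-6,4,0,0,0,-0.12],[0.6,-13.71,8.7,0.4,0,0,-0.242],[0.6,-13.71,8.7,0.4,0,0,-0.242],[0.6,-13.71,8.7,5,0,0,-0.242],[0.6,-13.71,8.7,10,0,0,-0.242],[0.6,-13.71,8.7,13,0,0,-0.242],[0.6,-13.71,8.7,13.5,0,0,-0.242],[0.6,-13.71,8.7,13.5,0,0,-0.242],[0.3,-13.71,8.7,13.5,0,0,-0.242],[0.3,-13.71,8.7,13.5,0,0,-0.242],[0.3,-13.71,8.7,13.5,0,0,-0.242],[0.3,-13.71,8.7,13.5,0,0,-0.242],[0.3,-13.71,8.7,13.5,0,0,-0.242],[0.3,-13.71,8.7,10,0,0,-0.242],[0.3,-13.71,8.7,5,0,0,-0.242],[0.3,-13.71,8.7,0.4,0,0,-0.242],[0.3,-13.71,8.7,0.4,0,0,-0.242],[0.3,-13.71,8.7,0.4,0,0,-0.242],[0.3,-13.71,8.7,0.4,0,0,-0.242]]' 50
python3 - <<'E'
from h import *
go((.488,-.3477,.155,92))
for r in bix("top"):
    if r[2][1]>-.5: print("t",r)
E
```

```text
clock: 29.58
position: [0.6016, 0.1888, 0.1544]
tcp_rot: [[-0.966, -0.257, -0.003], [-0.257, 0.966, -0.001], [0.003, -0.0, -1.0]]
force: [0.2, 0.0, -1.2]
width: 0.0346
grip_force: 50.7
now [0.6016 0.1888 0.1544] t 29.57 w 0.0346 gf 50.7
(0.488, -0.3477, 0.155, 92) -> [24.75, -48.94, 0.03] [0.002, -0.003, -1.346]
t ('pink', [239, 276], (0.4761, 0.1727, 82, 35, 9.6), 0.023)
t ('pink', [169, 280], (0.468, 0.3413, 75, 28, 5.7), 0.023)
```

```bash
python3 -m inch '[[0.3,24.75,-48.9,0,0,0,-1.346],[0.3,24.75,-48.9,0,0,0,-1.346],[0.3,24.75,-48.9,0,0,0,-1.346],[0.3,24.75,-48.9,0,0,0,-1.346],[0.3,24.75,-48.9,0,0,0,-1.346],[0.3,24.75,-48.9,0,0,0,-1.346],[0.3,24.75,-48.9,0,0,0,-1.346],[0.3,24.75,-48.9,0,0,0,-1.346],[0.3,24.75,-48.9,0,0,0,-1.346],[0.3,24.75,-48.9,0,0,0,-1.346],[0.3,24.75,-48.9,0,0,0,-1.346],[0.3,24.75,-48.9,0,0,0,-1.346]]'
python3 -m inch '[[0.3,0,0,5,0,0,0],[0.3,0,0,10,0,0,0],[0.3,0,0,12.4,0,0,0],[0.3,0,0,12.5,0,0,0],[0.3,0,0,12.55,0,0,0],[0.45,0,0,12.55,0,0,0],[0.51,0,0,12.55,0,0,0],[0.51,0,0,12.55,0,0,0],[0.51,0,0,10,0,0,0],[0.51,0,0,5,0,0,0],[0.51,0,0,0,0,0,0],[0.51,0,0,0,0,0,0],[0.51,0,0,0,0,0,0]]'
python3 - <<'E'
from h import *
for r in bix("wrist"): print("w",r)
for r in bix("top"):
    if r[2][1]>-.5: print("t",r)
go((.475,.1745,.155,9.8),(.468,.3405,.155,6))
E
```

```text
clock: 31.12
position: [0.4892, -0.3458, 0.1557]
tcp_rot: [[0.036, -0.999, -0.0], [-0.999, -0.036, 0.0], [-0.0, 0.0, -1.0]]
force: [0.2, -0.2, 0.2]
width: 0.035
grip_force: 50.7
clock: 32.75
position: [0.4886, -0.3468, 0.1557]
tcp_rot: [[0.035, -0.999, 0.0], [-0.999, -0.035, 0.001], [-0.001, -0.0, -1.0]]
force: [0.2, -0.0, -1.5]
width: 0.0435
grip_force: 0.0
t ('pink', [239, 276], (0.4762, 0.1727, 82, 35, 9.8), 0.023)
t ('pink', [169, 280], (0.4678, 0.3396, 82, 34, 5.8), 0.023)
now [ 0.4881 -0.3467  0.1546] t 32.85 w 0.0437 gf 0.0
(0.475, 0.1745, 0.155, 9.8) -> [-52.13, -0.5, 0.03] [0.003, -0.0, 1.435]
(0.468, 0.3405, 0.155, 6) -> [-68.75, -0.38, 0.05] [0.003, -0.001, 1.501]
```

```bash
python3 - <<'E'
from h import *
im,W,p=look("wrist"); cv2.imwrite("pics/w5.png",im)
E
```

```text
(no output)
```

View pics/w5.png

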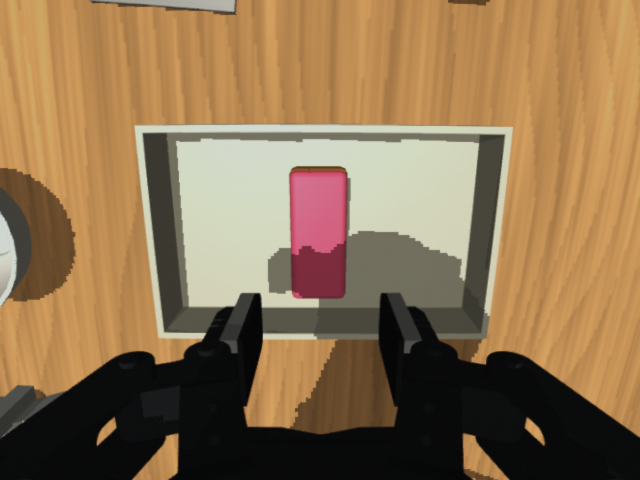

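Pink finger flat mid-box at (319,233). On to the next.

```bash
sed -i 's/(v>130)/(v>85)/' h.py; python3 -m inch '[[0.6,-52.1,-0.5,0,0,0,1.435],[0.6,-52.1,-0.5,0,0,0,1.435],[0.6,-52.1,-0.5,0,0,0,1.435],[0.6,-52.1,-0.5,0,0,0,1.435],[0.6,-52.1,-0.5,0,0,0,1.435],[0.6,-52.1,-0.5,0,0,0,1.435],[0.6,-52.1,-0.5,0,0,0,1.435],[0.6,-52.1,-0.5,0,0,0,1.435],[0.6,-52.1,-0.5,0,0,0,1.435],[0.6,-52.1,-0.5,0,0,0,1.435],[0.6,-52.1,-0.5,0,0,0,1.435]]'
python3 - <<'E'
from h import *
for r in bix("wrist"): print("w",r)
go((.475,.1745,.025,9.8))
E
```

```text
clock: 34.28
position: [0.4751, 0.1744, 0.1551]
tcp_rot: [[-0.985, -0.172, -0.001], [-0.172, 0.985, -0.001], [0.002, -0.001, -1.0]]
force: [-1.0, -0.3, -0.6]
width: 0.0511
grip_force: 0.0
w ('pink', [320, 231], (0.4743, 0.1741, 81, 34, 10.3), 0.024)
w ('pink', [569, 261], (0.4661, 0.3384, 82, 36, 5.7), 0.024)
now [0.4752 0.1734 0.1553] t 34.33 w 0.0513 gf 0.0
(0.475, 0.1745, 0.025, 9.8) -> [-0.02, 0.12, 13.03] [-0.001, -0.002, 0.001]
```

```bash
python3 -m inch '[[0.6,0,0,5,0,0,0],[0.6,0,0,10,0,0,0],[0.6,0,0,12.5,0,0,0],[0.6,0,0,13,0,0,0],[0.6,0,0,13,0,0,0],[0.3,0,0,13,0,0,0],[0.3,0,0,13,0,0,0],[0.3,0,0,13,0,0,0],[0.3,0,0,13,0,0,0],[0.3,0,0,10,0,0,0],[0.3,0,0,5,0,0,0],[0.3,0,0,0,0,0,0],[0.3,0,0,0,0,0,0],[0.3,0,0,0,0,0,0],[0.3,0,0,0,0,0,0]]'
python3 - <<'E'
from h import *
t=np.radians(2)
go((.488+.058*np.cos(t),-.3477+.058*np.sin(t),.155,92))
E
```

```text
clock: 36.2
position: [0.4748, 0.1734, 0.1547]
tcp_rot: [[-0.985, -0.17, -0.002], [-0.17, 0.985, -0.001], [0.003, -0.001, -1.0]]
force: [0.3, -0.6, -0.5]
width: 0.035
grip_force: 50.8
now [0.4748 0.1734 0.1547] t 36.2 w 0.035 gf 50.8
(np.float64(0.5459646679671075), np.float64(-0.34567582919125495), 0.155, 92) -> [1.8, -52.36, 0.02] [0.001, -0.003, -1.435]
```

```bash
python3 -m inch '[[0.3,1.8,-52.4,0,0,0,-1.435],[0.3,1.8,-52.4,0,0,0,-1.435],[0.3,1.8,-52.4,0,0,0,-1.435],[0.3,1.8,-52.4,0,0,0,-1.435],[0.3,1.8,-52.4,0,0,0,-1.435],[0.3,1.8,-52.4,0,0,0,-1.435],[0.3,1.8,-52.4,0,0,0,-1.435],[0.3,1.8,-52.4,0,0,0,-1.435],[0.3,1.8,-52.4,0,0,0,-1.435],[0.3,1.8,-52.4,0,0,0,-1.435],[0.3,1.8,-52.4,0,0,0,-1.435],[0.3,1.8,-52.4,0,0,0,-1.435]]'
python3 -m inch '[[0.3,0,0,5,0,0,0],[0.3,0,0,10,0,0,0],[0.3,0,0,12.3,0,0,0],[0.3,0,0,12.4,0,0,0],[0.3,0,0,12.45,0,0,0],[0.45,0,0,12.45,0,0,0],[0.51,0,0,12.45,0,0,0],[0.51,0,0,12.45,0,0,0],[0.51,0,0,10,0,0,0],[0.51,0,0,5,0,0,0],[0.51,0,0,0,0,0,0],[0.51,0,0,0,0,0,0],[0.51,0,0,0,0,0,0]]'
python3 - <<'E'
from h import *
for r in bix("wrist"): print("w",r)
for r in bix("top"):
    if r[2][1]>-.5: print("t",r)
go((.468,.3405,.155,6))
E
```

```text
clock: 37.7
position: [0.5468, -0.3445, 0.1554]
tcp_rot: [[0.036, -0.999, -0.001], [-0.999, -0.036, 0.001], [-0.001, 0.001, -1.0]]
force: [-0.9, 0.6, 0.1]
width: 0.0348
grip_force: 50.8
clock: 39.33
position: [0.5467, -0.3454, 0.1557]
tcp_rot: [[0.035, -0.999, -0.0], [-0.999, -0.035, 0.001], [-0.001, 0.0, -1.0]]
force: [0.1, 0.9, -0.7]
width: 0.0436
grip_force: 0.0
w ('pink', [319, 231], (0.5477, -0.3463, 81, 34, -88.1), 0.028)
w ('pink', [412, 233], (0.4907, -0.3467, 81, 34, -87.9), 0.028)
t ('pink', [461, 267], (0.4903, -0.3537, 62, 33, 89.2), 0.027)
t ('pink', [169, 280], (0.4678, 0.3397, 82, 35, 5.3), 0.023)
now [ 0.5462 -0.3453  0.1545] t 39.42 w 0.0435 gf 0.0
(0.468, 0.3405, 0.155, 6) -> [-68.81, 5.43, 0.06] [0.003, -0.001, 1.501]
```

```bash
python3 -m inch '[[0.6,-68.8,5.4,0,0,0,1.501],[0.6,-68.8,5.4,0,0,0,1.501],[0.6,-68.8,5.4,0,0,0,1.501],[0.6,-68.8,5.4,0,0,0,1.501],[0.6,-68.8,5.4,0,0,0,1.501],[0.6,-68.8,5.4,0,0,0,1.501],[0.6,-68.8,5.4,0,0,0,1.501],[0.6,-68.8,5.4,0,0,0,1.501],[0.6,-68.8,5.4,0,0,0,1.501],[0.6,-68.8,5.4,0,0,0,1.501],[0.6,-68.8,5.4,0,0,0,1.501],[0.6,-68.8,5.4,0,0,0,1.501],[0.6,-68.8,5.4,0,0,0,1.501],[0.6,-68.8,5.4,0,0,0,1.501]]'
python3 - <<'E'
from h import *
for r in bix("wrist"): print("w",r)
go((.467,.341,.025,6))
E
```

```text
clock: 41.18
position: [0.4684, 0.3396, 0.1548]
tcp_rot: [[-0.994, -0.105, -0.002], [-0.105, 0.994, -0.002], [0.002, -0.002, -1.0]]
force: [-0.4, -0.6, 0.7]
width: 0.0513
grip_force: 0.0
w ('pink', [323, 229], (0.466, 0.3411, 81, 34, 6.0), 0.024)
now [0.4687 0.3392 0.1552] t 41.23 w 0.0511 gf 0.0
(0.467, 0.341, 0.025, 6) -> [0.13, 0.22, 13.02] [-0.001, -0.001, -0.0]
```

```bash
python3 -m inch '[[0.6,0.2,0.15,5,0,0,0],[0.6,0.2,0.15,10,0,0,0],[0.6,0.2,0.15,12.5,0,0,0],[0.6,0.2,0.15,13,0,0,0],[0.6,0.2,0.15,13,0,0,0],[0.3,0.2,0.15,13,0,0,0],[0.3,0.2,0.15,13,0,0,0],[0.3,0.2,0.15,13,0,0,0],[0.3,0.2,0.15,13,0,0,0],[0.3,0.2,0.15,10,0,0,0],[0.3,0.2,0.15,5,0,0,0],[0.3,0.2,0.15,0,0,0,0],[0.3,0.2,0.15,0,0,0,0],[0.3,0.2,0.15,0,0,0,0],[0.3,0.2,0.15,0,0,0,0]]'
python3 - <<'E'
from h import *
t=np.radians(2)
go((.488-.057*np.cos(t),-.3477-.057*np.sin(t),.155,92))
E
```

```text
clock: 43.1
position: [0.466, 0.3408, 0.1545]
tcp_rot: [[-0.995, -0.105, -0.002], [-0.105, 0.995, -0.002], [0.002, -0.002, -1.0]]
force: [-0.1, 0.1, -1.0]
width: 0.0349
grip_force: 50.6
now [0.466  0.3408 0.1545] t 43.1 w 0.0349 gf 50.6
(np.float64(0.4310347228599115), np.float64(-0.3496892713120426), 0.155, 92) -> [10.69, -68.3, 0.09] [0.0, -0.003, -1.501]
```

```bash
python3 -m inch '[[0.3,10.6,-68.3,0,0,0,-1.501],[0.3,10.6,-68.3,0,0,0,-1.501],[0.3,10.6,-68.3,0,0,0,-1.501],[0.3,10.6,-68.3,0,0,0,-1.501],[0.3,10.6,-68.3,0,0,0,-1.501],[0.3,10.6,-68.3,0,0,0,-1.501],[0.3,10.6,-68.3,0,0,0,-1.501],[0.3,10.6,-68.3,0,0,0,-1.501],[0.3,10.6,-68.3,0,0,0,-1.501],[0.3,10.6,-68.3,0,0,0,-1.501],[0.3,10.6,-68.3,0,0,0,-1.501],[0.3,10.6,-68.3,0,0,0,-1.501],[0.3,10.6,-68.3,0,0,0,-1.501],[0.3,10.6,-68.3,0,0,0,-1.501]]'
python3 - <<'E'
from h import *
t=np.radians(2)
go((.488-.057*np.cos(t),-.3477-.057*np.sin(t),.155,92))
E
```

```text
clock: 44.85
position: [0.4322, -0.3486, 0.1548]
tcp_rot: [[0.034, -0.999, -0.002], [-0.999, -0.034, 0.001], [-0.001, 0.002, -1.0]]
force: [0.9, 0.3, -0.3]
width: 0.035
grip_force: 50.6
now [ 0.4322 -0.3486  0.1548] t 44.85 w 0.035 gf 50.6
(np.float64(0.4310347228599115), np.float64(-0.3496892713120426), 0.155, 92) -> [0.1, 0.12, -0.02] [0.002, 0.001, -0.001]
```

```bash
python3 -m inch '[[0.3,0.1,0,5,0,0,0],[0.3,0.1,0,10,0,0,0],[0.3,0.1,0,12.3,0,0,0],[0.3,0.1,0,12.4,0,0,0],[0.3,0.1,0,12.45,0,0,0],[0.45,0.1,0,12.45,0,0,0],[0.51,0.1,0,12.45,0,0,0],[0.51,0.1,0,12.45,0,0,0],[0.51,0.1,0,10,0,0,0],[0.51,0.1,0,5,0,0,0],[0.51,0.1,0,0,0,0,0],[0.51,0.1,0,0,0,0,0],[0.51,0.1,0,0,0,0,0]]'
cat >> h.py <<'E'
def timer(c="top"):
    im,W,p=look(c)
    b=(W[...,2]>.028)&(W[...,2]<.042)&(abs(W[...,0]-.43)<.08)&(abs(W[...,1]-.08)<.07)
    for q in blobs(b,60): print("timer",c,mrect(q,.036,p),np.nanmedian(W[q],0).round(4))
E
python3 - <<'E'
from h import *
for r in bix("wrist"): print("w",r)
timer()
t=tray(); t and print(t[0](0,0))
go((.432,.081,.16,15))
E
```

```text
clock: 46.48
position: [0.4326, -0.3498, 0.1557]
tcp_rot: [[0.035, -0.999, 0.0], [-0.999, -0.035, 0.001], [-0.001, -0.0, -1.0]]
force: [0.7, 0.3, -0.5]
width: 0.0434
grip_force: 0.0
w ('pink', [320, 232], (0.4335, -0.3507, 81, 34, -88.0), 0.028)
w ('pink', [140, 232], (0.5458, -0.3467, 81, 35, -87.6), 0.028)
w ('pink', [230, 234], (0.4886, -0.3469, 81, 34, -88.0), 0.028)
timer top (0.4337, 0.0771, 70, 40, 16.6) [0.4342 0.0779 0.0351]
no handle
now [ 0.4321 -0.3497  0.1547] t 46.62 w 0.0434 gf 0.0
(0.432, 0.081, 0.16, 15) -> [-43.04, -1.48, -0.48] [0.003, -0.0, 1.344]
```

```bash
python3 -m inch '[[0.75,-43,-1.5,0,0,0,1.33],[0.75,-43,-1.5,0,0,0,1.33],[0.75,-43,-1.5,0,0,0,1.33],[0.75,-43,-1.5,0,0,0,1.33],[0.75,-43,-1.5,0,0,0,1.33],[0.75,-43,-1.5,0,0,0,1.33],[0.75,-43,-1.5,0,0,0,1.33],[0.75,-43,-1.5,0,0,0,1.33],[0.75,-43,-1.5,0,0,0,1.33],[0.75,-43,-1.5,0,0,0,1.33],[0.75,-43,-1.5,0,0,0,1.33]]'
python3 - <<'E'
from h import *
timer("wrist")
go((.433,.0785,.031,16.6))
t=tray()
im,d=manip.get_image("top")
E
```

```text
clock: 48.0
position: [0.4325, 0.0796, 0.1555]
tcp_rot: [[-0.962, -0.273, -0.001], [-0.273, 0.962, -0.001], [0.001, -0.0, -1.0]]
force: [0.5, 0.3, -0.5]
width: 0.0643
grip_force: 0.0
timer wrist (0.4316, 0.0764, 69, 39, 16.4) [0.4297 0.0761 0.0363]
now [0.4326 0.0795 0.1557] t 48.05 w 0.0636 gf 0.0
(0.433, 0.0785, 0.031, 16.6) -> [-0.02, -0.1, 12.47] [-0.0, -0.001, -0.014]
handle (0.6166, -0.0794, 88, 12, 1.2) tray [ 0.7276 -0.0771] 1.2
```

```bash
python3 - <<'E'
from h import *
im,W,p=look("top")
b=(W[...,2]>.018)&(W[...,2]<.03)&(W[...,0]>.62)&(W[...,0]<.71)&(abs(W[...,1]+.0775)<.09)
print("front wall",[mrect(q,.022,p) for q in blobs(b,20)])
cv2.imwrite("pics/t6.png",cv2.resize(im[100:340,220:480],None,fx=2.4,fy=2.4))
tray()
go((.626-.025,-.0785,.155,1.1))
E
```

```text
front wall [(0.7005, -0.0762, 34, 22, 89.2), (0.7009, -0.1341, 34, 20, 89.2), (0.699, -0.0182, 34, 22, 89.1), (0.6596, -0.031, 84, 17, 89.1), (0.6667, -0.1273, 79, 5, 89.2)]
handle (0.6166, -0.0794, 88, 12, 1.2) tray [ 0.7276 -0.0771] 1.2
now [0.4328 0.0797 0.156 ] t 48.25 w 0.064 gf 0.0
(0.601, -0.0785, 0.155, 1.1) -> [-11.89, -19.8, 0.1] [-0.0, 0.0, 0.256]
```

View pics/t6.png

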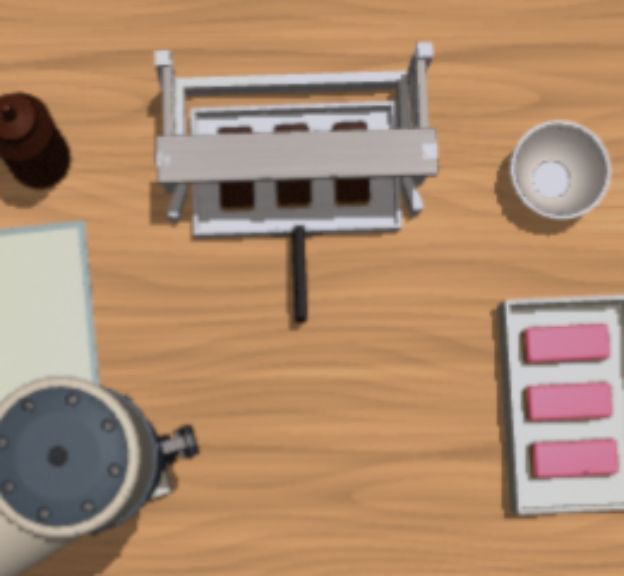

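The tray has been knocked about 2 cm out of the rack: its front wall is now at x≈0.665, where it was 0.685. The three pink fingers lie flat in the box. I'll push the tray home again before the timer.

```bash
python3 -m inch '[[0.5,-6,-10,0,0,0,0.13],[0.5,-11.9,-19.8,0,0,0,0.256],[0.5,-11.9,-19.8,0,0,0,0.256],[0.5,-11.9,-19.8,0,0,0,0.256],[0.5,-11.9,-19.8,0,0,0,0.256],[0.5,-11.9,-19.8,5,0,0,0.256],[0.5,-11.9,-19.8,10,0,0,0.256],[0.5,-11.9,-19.8,12.4,0,0,0.256],[0.5,-11.9,-19.8,12.4,0,0,0.256],[0,-11.9,-19.8,12.4,0,0,0.256],[0,-11.9,-19.8,12.4,0,0,0.256],[0,-11.9,-19.8,12.4,0,0,0.256],[0,-11.9,-19.8,12.4,0,0,0.256],[0,-11.9,-19.8,12.4,0,0,0.256],[0,-11.9,-19.8,12.4,0,0,0.256]]' 70
python3 -m inch '[[0,-0.5,0,0,0,0,0],[0,-1,0,0,0,0,0],[0,-1.4,0,0,0,0,0],[0,-1.8,0,0,0,0,0],[0,-2,0,0,0,0,0],[0,-2.2,0,0,0,0,0],[0,-2.2,0,0,0,0,0],[0,-2.2,0,0,0,0,0]]'
```

```text
clock: 50.12
position: [0.6023, -0.0781, 0.0341]
tcp_rot: [[-1.0, -0.02, 0.004], [-0.02, 1.0, -0.0], [-0.004, -0.0, -1.0]]
force: [-1.7, -1.1, 6.7]
width: 0.0112
grip_force: 69.2
clock: 51.12
position: [0.6213, -0.0779, 0.0341]
tcp_rot: [[-1.0, -0.02, -0.003], [-0.02, 1.0, -0.001], [0.003, -0.001, -1.0]]
force: [-11.6, -1.5, 13.8]
width: 0.0109
grip_force: 70.5
```

```bash
python3 -m inch '[[0,-0.2,0,0,0,0,0],[0,-0.4,0,0,0,0,0],[0,-0.6,0,0,0,0,0],[0,-0.6,0,0,0,0,0]]'
python3 -m inch '[[0,0.6,0,0,0,0,0],[0.5,0.6,0,0,0,0,0],[0.5,0.6,0,0,0,0,0],[0.5,0.6,0,0,0,0,0],[0.5,0.6,0,0,0,0,0],[0.5,0.6,0,-4,0,0,0],[0.5,0.6,0,-9,0,0,0],[0.7,6,6,-12.5,0,0,-0.1],[0.7,12,12,-12.5,0,0,-0.2],[0.7,18.5,15.5,-12.5,0,0,-0.27],[0.7,18.5,15.5,-12.5,0,0,-0.27],[0.7,18.5,15.5,-12.5,0,0,-0.27],[0.7,18.5,15.5,-12.5,0,0,-0.27],[0.7,18.5,15.5,-12.5,0,0,-0.27]]'
python3 - <<'E'
from h import *
tray()
timer("wrist")
go((.4325,.0775,.031,16.6))
im,W,p=look("top")
b=(W[...,2]>.018)&(W[...,2]<.03)&(W[...,0]>.62)&(W[...,0]<.695)&(abs(W[...,1]+.0775)<.09)
print("front wall",[mrect(q,.022,p) for q in blobs(b,20)])
E
```

```text
clock: 51.62
position: [0.6216, -0.078, 0.034]
tcp_rot: [[-1.0, -0.019, -0.014], [-0.019, 1.0, -0.001], [0.014, -0.001, -1.0]]
force: [-27.7, 1.5, 27.2]
width: 0.011
grip_force: 72.8
clock: 53.38
position: [0.4418, 0.0737, 0.1568]
tcp_rot: [[-0.959, -0.285, -0.0], [-0.285, 0.959, -0.0], [0.0, -0.0, -1.0]]
force: [0.3, -0.5, -0.8]
width: 0.0598
grip_force: 0.0
no handle
timer wrist (0.4321, 0.0764, 69, 39, 16.5) [0.4301 0.076  0.0363]
now [0.4417 0.0735 0.1566] t 53.48 w 0.0594 gf 0.0
(0.4325, 0.0775, 0.031, 16.6) -> [0.76, 0.65, 12.57] [-0.0, -0.001, -0.001]
front wall [(0.6853, -0.0289, 80, 5, 89.2), (0.6863, -0.1241, 82, 5, 89.2)]
```

The front wall is back at 0.6855, so the tray is home. Now the timer.

```bash
python3 -m inch '[[0.7,0.76,0.6,5,0,0,0],[0.7,0.76,0.6,10,0,0,0],[0.7,0.76,0.6,12.2,0,0,0],[0.7,0.76,0.6,12.5,0,0,0],[0.7,0.76,0.6,12.5,0,0,0],[0.3,0.76,0.6,12.5,0,0,0],[0.3,0.76,0.6,12.5,0,0,0],[0.3,0.76,0.6,12.5,0,0,0],[0.3,0.76,0.6,12.5,0,0,0],[0.3,0.76,0.6,12.5,0,0,0]]' 60
python3 -m inch '[[0.3,0,0,-3,0,0,0],[0.3,0,0,-8,0,0,0],[0.3,0,0,-13,0,0,0],[0.3,0,0,-18,0,0,0],[0.3,0,0,-20,0,0,0],[0.3,0,0,-20,0,0,0],[0.3,0,0,-20,0,0,0],[0.3,0,0,-20,0,0,0]]'
python3 - <<'E'
from h import *
go((.62,-.076,.23,91),(.7177,-.076,.2,91),(.7177,-.076,.155,91))
im,W,p=look("top")
b=(W[...,2]>.018)&(W[...,2]<.03)&(W[...,0]>.62)&(W[...,0]<.695)&(abs(W[...,1]+.0775)<.09)
print("front wall",[mrect(q,.022,p) for q in blobs(b,20)])
E
```

```text
clock: 54.78
position: [0.4333, 0.078, 0.0334]
tcp_rot: [[-0.958, -0.286, 0.003], [-0.286, 0.958, 0.001], [-0.003, 0.0, -1.0]]
force: [-0.4, -0.4, 6.8]
width: 0.0388
grip_force: 61.8
clock: 55.78
position: [0.4314, 0.0774, 0.2306]
tcp_rot: [[-0.958, -0.286, -0.003], [-0.286, 0.958, -0.001], [0.003, -0.0, -1.0]]
force: [0.5, -0.2, -1.7]
width: 0.039
grip_force: 60.9
now [0.4314 0.0774 0.2306] t 55.77 w 0.039 gf 60.9
(0.62, -0.076, 0.23, 91) -> [-13.69, -20.08, 0.03] [0.002, -0.002, -1.299]
(0.7177, -0.076, 0.2, 91) -> [-23.06, -22.87, 3.01] [0.002, -0.002, -1.299]
(0.7177, -0.076, 0.155, 91) -> [-23.07, -22.87, 7.51] [0.002, -0.002, -1.299]
front wall [(0.6853, -0.0289, 80, 5, 89.2), (0.6859, -0.1241, 82, 6, -87.4)]
```

```bash
python3 -m inch '[[0.3,-13.7,-20,0,0,0,-1.299],[0.3,-13.7,-20,0,0,0,-1.299],[0.3,-13.7,-20,0,0,0,-1.299],[0.3,-13.7,-20,0,0,0,-1.299],[0.3,-13.7,-20,0,0,0,-1.299],[0.3,-13.7,-20,0,0,0,-1.299],[0.3,-13.7,-20,0,0,0,-1.299],[0.3,-13.7,-20,0,0,0,-1.299],[0.3,-17,-21,0,0,0,-1.299],[0.3,-20,-22,1,0,0,-1.299],[0.3,-23.05,-22.9,2,0,0,-1.299],[0.3,-23.05,-22.9,3,0,0,-1.299],[0.3,-23.05,-22.9,3,0,0,-1.299],[0.3,-23.05,-22.9,3,0,0,-1.299],[0.3,-23.05,-22.9,3,0,0,-1.299]]'
python3 - <<'E'
from h import *
go((.7177,-.076,.1535,91))
print(manip.observe()["qpos"].round(1))
im,W,p=look("wrist"); cv2.imwrite("pics/w7.png",im)
b=(W[...,2]>.105)&(W[...,2]<.13)&(abs(W[...,0]-.7177)<.05)
for q in blobs(b,200):
    r=W[q]
    print(mrect(q,.12,p),np.nanmedian(r,0).round(4),np.nanpercentile(r[:,0],[2,98]).round(4))
E
```

```text
clock: 57.7
position: [0.7183, -0.076, 0.2035]
tcp_rot: [[0.018, -1.0, 0.002], [-1.0, -0.018, 0.0], [0.0, -0.002, -1.0]]
force: [0.1, -0.7, -1.7]
width: 0.0387
grip_force: 61.4
now [ 0.7183 -0.076   0.2035] t 57.7 w 0.0387 gf 61.4
(0.7177, -0.076, 0.1535, 91) -> [-0.0, 0.07, 5.0] [-0.002, -0.0, 0.0]
[  6.3  35.9  32.    0.  -86.1  -5.3]
```

View pics/w7.png

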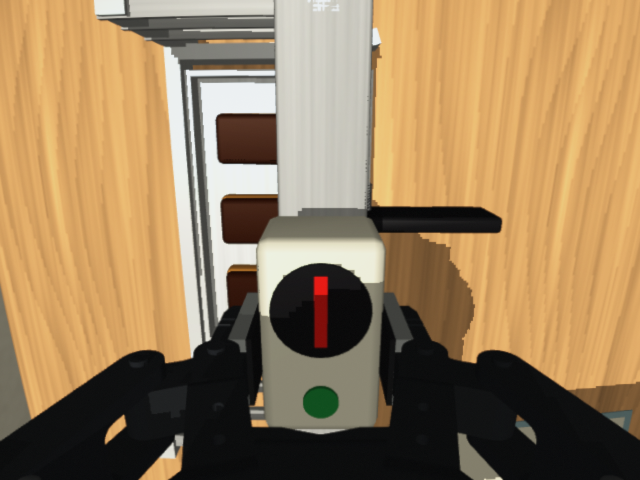

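```bash
python3 - <<'E'
from h import *
im,W,p=look("wrist")
g=cv2.cvtColor(im,cv2.COLOR_BGR2GRAY).astype(int)
for r in (110,150,190):
    row=cv2.GaussianBlur(im[r-3:r+4].mean(0).astype(np.float32),(3,1),0).sum(1); d=abs(np.diff(row))
    l=268+d[268:288].argmax(); q=362+d[362:382].argmax()
    P=onplane([[l+.5,r],[q+.5,r]],.12,p); print(r,l,q,P.round(4).tolist(),"mid",P.mean(0).round(4))
    print("z",np.nanmedian(W[r-5:r+5,300:350].reshape(-1,3),0))
print(manip.observe()["position"])
E
```

```text
110 275 374 [[0.7413, -0.15], [0.6946, -0.1508]] mid [ 0.7179 -0.1504]
z [ 0.71798417 -0.15060769  0.12021606]
150 276 373 [[0.7409, -0.1314], [0.6942, -0.1323]] mid [ 0.7176 -0.1318]
z [ 0.71781058 -0.13204008  0.12013243]
190 277 371 [[0.7406, -0.112], [0.6942, -0.1128]] mid [ 0.7174 -0.1124]
z [ 0.7172405  -0.1126485   0.12013933]
[ 0.71832938 -0.07598562  0.20308397]
```

The wrist view shows the ledge centred under the timer (ledge columns 276–371, timer centre 321). The ledge mid is at x≈0.717, so I'll shift 1 mm and lower.

```bash
python3 -m inch '[[0.3,0,0.1,2,0,0,0],[0.3,0,0.1,3.5,0,0,0],[0.3,0,0.1,4.4,0,0,0],[0.3,0,0.1,4.7,0,0,0],[0.3,0,0.1,4.8,0,0,0],[0.3,0,0.1,4.8,0,0,0],[0.3,0,0.1,4.8,0,0,0]]'
```

```text
clock: 58.68
position: [0.7177, -0.076, 0.1545]
tcp_rot: [[0.018, -1.0, 0.001], [-1.0, -0.018, -0.0], [0.0, -0.001, -1.0]]
force: [-0.5, -0.6, -1.4]
width: 0.0387
grip_force: 61.5
```

```bash
python3 -m inch '[[0.3,0,0,0.05,0,0,0],[0.3,0,0,0.1,0,0,0],[0.3,0,0,0.15,0,0,0],[0.3,0,0,0.15,0,0,0]]'
```

```text
clock: 59.18
position: [0.7175, -0.0761, 0.1535]
tcp_rot: [[0.018, -1.0, 0.001], [-1.0, -0.018, -0.0], [0.0, -0.001, -1.0]]
force: [-1.8, 0.7, 4.2]
width: 0.0391
grip_force: 62.2
```

Contact felt; releasing.

```bash
python3 -m inch '[[0.5,0,0,0,0,0,0],[0.55,0,0,0,0,0,0],[0.62,0,0,0,0,0,0],[0.68,0,0,0,0,0,0],[0.68,0,0,0,0,0,0],[0.68,0,0,-1,0,0,0],[0.68,0,0,-3,0,0,0],[0.68,0,0,-6,0,0,0],[0.68,0,0,-9,0,0,0],[0.68,0,5,-11,0,0,0],[0.68,0,11,-12,0,0,0],[0.68,0,17,-12,0,0,0],[0.68,0,23,-12,0,0,0],[0.68,0,28,-12,0,0,0],[0.68,0,28,-12,0,0,0]]'
python3 - <<'E'
from h import *
im,W,p=look("top")
b=(W[...,2]>.145)&(W[...,2]<.165)&(abs(W[...,0]-.7177)<.06)&(abs(W[...,1]+.076)<.1)
print("timer",[mrect(q,.156,p) for q in blobs(b,60)])
b=(W[...,2]>.018)&(W[...,2]<.03)&(W[...,0]>.62)&(W[...,0]<.695)&(abs(W[...,1]+.0775)<.09)
print("front wall",[mrect(q,.022,p) for q in blobs(b,20)])
for r in bix("top"):
    if r[2][1]>-.5: print("t",r)
im2,_=manip.get_image("scene")
a=cv2.resize(im[90:340,140:520],(400,264)); c=cv2.resize(im2[100:420,130:530],(400,320))
cv2.imwrite("pics/f.png",np.vstack([a,c]))
E
```

```text
clock: 61.05
position: [0.4349, -0.0814, 0.2745]
tcp_rot: [[0.018, -1.0, 0.004], [-1.0, -0.018, 0.001], [-0.0, -0.004, -1.0]]
force: [1.5, -0.6, 0.5]
width: 0.0582
grip_force: 0.0
timer [(0.7158, -0.0759, 67, 42, 89.2)]
front wall [(0.685, -0.0446, 48, 5, 89.2), (0.6858, -0.1253, 84, 6, -87.7), (0.6844, -0.0024, 27, 2, 89.1)]
t ('pink', [456, 243], (0.5481, -0.3432, 81, 34, -87.4), 0.027)
t ('pink', [457, 267], (0.4905, -0.3441, 81, 33, 89.2), 0.027)
t ('pink', [459, 291], (0.4347, -0.3474, 81, 34, -87.6), 0.027)
```

View pics/f.png

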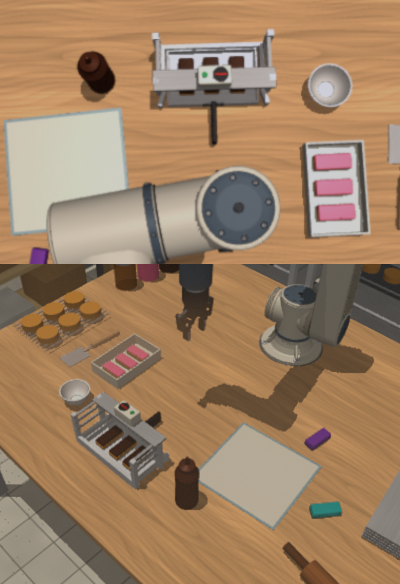

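The final views show everything in place: the timer is on the ledge, the tray is home with three chocolates, and the box holds three pinks. Bystanders and look-alikes have not moved. I'll hand in.

```bash
python3 -c "
from plant import manip; print(manip.close_job())"
```

```text
the job is handed in; nothing more can be done
None
```

The job is done and handed in at about 61 s: three chocolate fingers in the tray, three pink in the box, and the tray fully home (it was knocked out about 2 cm partway through and I pushed it back in). Only after that did the timer go flat on the ledge, lengthwise and within about 2 mm of centre.

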